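# Switch off the bench jigger and hold its mould lift at the top

### The job

The plaster mould on the bench jigger is to be changed: first switch the drive off by turning the selector on the switch box to its red mark, and only then swing the red-handled lift lever up until it stands straight up, where its cam has the mould at its very highest. The lever is sprung and falls back if let go, so finish still holding it there for a colleague to take the mould. Do not touch the mould itself, and leave the pots, jar, brush and calipers where they are.

Things in the scene. Friction and masses are not known exactly. Their poses are not given: they have to be found in the camera images.
- station: Grey switch box fixed on the bench, 130 (x) x 110 (y) x 55 mm high; origin under its centre, z up. On top a white dial 92 mm across, centred 10 mm toward the box's +x. The red mark (off) lies toward the box's +x from the dial's centre; clockwise from above follow one black dot at 30 degrees, two black dots at 60; anticlockwise a blue dot at 30. Grey conduit on its +x side.
- selector (a joint): Angle of the selector (rad), growing clockwise seen from above: -0.524 reverse (blue dot), 0 off (red mark), 0.524 slow, 1.047 fast (two dots); a spring notch at each, stops just beyond the end ones. It starts at or near slow or fast. From notch to notch takes up to about 0.15 N m.
- selector_grip (a point): Centre of the selector's bar handle, on the vertical turning axis, 79 mm above the bench. The black bar is 56 mm long, 12 mm thick and 26 mm high (top 91 mm above the bench) on a round foot 40 mm across whose top is at 65 mm; this point's x axis runs along the bar to its pointing end (white line).
- jigger: Cup-forming machine fixed on the bench, green frame; origin under the spindle axis, z up. Its base reaches 140 mm to -x, 240 mm to +x and 120 mm to either side. On top an aluminium cup head (130 mm across, rim 220 mm high) with the mould. Behind (+x) a motor; at its left rear (+x, +y) a column with a raised arm, 0.5 m high. The lift lever is on its right (-y) side.
- lift_axis (a point): Fixed point on the lever's horizontal turning axis, in the plane in which the handle's centre swings: 155 mm to the machine's -y side of its origin, 70 mm above the bench. The axis runs along the machine's own y axis; this point's axes are the machine's.
- lever_grip (a point): Centre of the red handle at the end of the lift lever, 150 mm from lift_axis: a round grip 28 mm thick and 64 mm long, level, along the machine's y axis, turning freely on its pin; the lever's 10 mm flat arm is 15 mm beyond its machine-side (+y) end. At rest it lies to the machine's -x, 96 mm above the bench; with the lever straight up, 220 mm above it.
- lift_lever (a joint): Lift lever angle (rad): 0 at rest, leaning 80 degrees from upright to the machine's -x; 1.40 straight up = top of the cam, highest lift; it can go past that to a stop at 2.00, where the mould has sunk again. It swings in the machine's x-z plane. A return spring and the mould's weight pull it back: about 3 to 6 N at the handle, 4 N at the top.
- mould: Pale plaster mug mould standing loose in the cup head, 118 mm across at the top, 85 mm high, open at the top; origin at the centre of its underside, 172 mm above the bench with the lift down and 187 mm with the lift at its highest (15 mm lift).
- mug_grey: Bystander: grey mug, 82 mm across, 95 mm high, handle toward its +y; origin under its centre.
- mug_white: Bystander: white mug, 80 mm across, 88 mm high, handle toward its +y; origin under its centre.
- pitcher: Bystander: white ceramic pitcher, 116 mm across the foot, 175 mm high, handle reaching 97 mm to its +y; origin under its centre.
- dripper: Bystander: terracotta coffee dripper, a cone 120 mm across its rim and 95 mm high on a 96 mm saucer, handle to its +y; origin under its centre.
- glaze_jar: Bystander: small glaze jar with orange label and white lid, 56 mm across, 65 mm high; origin under its centre.
- brush: Bystander: brush 200 mm long lying flat on the bench along its x axis.
- calipers: Bystander: brass calipers 140 mm long, 55 mm wide, 10 mm thick, lying flat along its x axis.
There are look-alikes about, which are no part of the job. Leave any green look-alike of the station alone.

How it is judged (in metres and radians):
On the way, in this order (a step that is already met when the one before it is completed fails the run):
1. the selector stands in its off notch, at the red mark (value of joint selector between -0.12 and 0.12 rad), for 0.3 s.
2. the lift lever stands straight up, with the mould raised to its highest (value of joint lift_lever between 1.22 and 1.58 rad and z of mould in the frame of jigger above 0.1852 m), for 0.3 s.
At the end, for the whole second after the job is handed in: The selector is at off (within 0.12 rad of the red mark), the lift lever is held still by the robot's fingers (more than 1 N) within 0.18 rad of straight up, and the mould stands upright in the cup head, raised at least 13 of its 15 mm, not touched by the robot (all of step 1 and all of step 2 and velocity of joint lift_lever between -0.1 and 0.1 rad/s and angle between mould's own z axis and vertical below 0.1 rad and contact force between the fingers and lift_lever above 1 N and contact force between each of the fingers, the arm and mould below 0.2 N); the arm keeps its last pose, push and grip.
It fails at once if the lift lever is raised while the drive is not switched off (value of joint lift_lever above 0.3 rad and (value of joint selector above 0.2 rad or value of joint selector below -0.2 rad)).
It fails at once if the robot touches the mould (contact force between any of the fingers, the arm and mould above 1 N).
It fails at once if a bystander is pushed out of its place (distance of any of mug_grey, mug_white, pitcher, dripper, glaze_jar, brush, calipers from where it was at the start of the episode above 0.02 m).
It also fails if it takes over 42 s, if anything falls off the work surface, if the arm or the gripper's body presses on something with over 40 N, if the wrist force passes 120 N, or if a joint passes its speed limit or range.

### The arm

A 7-joint arm with a two-finger parallel gripper is mounted at the origin on the work surface. World frame = base frame: x ahead of the robot, y to its left, z up, the work surface at z = 0. Lengths are in mm, angles in rad, forces in N, time in s.
With the tool pointing down it reaches from about 350 to 900 mm from the base axis. Payload 7.2 kg.
Tool frame: the origin (TCP) lies at the centre of the arm's flange, where the gripper is bolted on; the fingertips stand robot.finger_overhang ahead of it and the grasp point (between the pads) lies 155 mm ahead of it (robot.finger_overhang is the distance from the TCP to the fingertips, in mm); z points along the fingers, x is the direction in which the jaws open and shut, and the axes are right-handed (so a half turn about z gives the same grasp; the last joint's range is limited). The gripper opens to 85 mm and grips with 20 to 120 N. Pads are 22 mm wide; open, the fingers measure 114 mm over their backs; the gripper's body (76 mm by 85 mm) begins 54 mm behind the grasp point. The pads swing forward as they close: fully open they stand 13 mm farther back than shut.
Start: joints at [1.072, 0.411, -0.013, 1.596, 0.006, 1.134, -0.082], TCP at [260.985, -567.899, 404.697] pointing down, gripper open.
Joint ranges: [-2.95, 2.95], [-0.29, 1.99], [-1.47, 1.44], [0.14, 2.54], [-1.03, 4.17], [0.13, 1.85], [-2.86, 2.86]. Speed limits (rad/s): [2.39, 2.39, 3.01, 3.01, 3.14, 3.14, 3.14].

### API

Orientations are given as [roll, pitch, yaw] about the fixed x, y, z axes, in that order (R = Rz(yaw) Ry(pitch) Rx(roll)).
In Python, from cell import robot, capture, camera_params, close_job, silhouettes gives the robot as it stands.
- The arm moves only by the shell command python3 -m pendant 'ROWS' [OPENING] [FORCE]. ROWS is text: rows parted by semicolons, each of 6 numbers parted by spaces: the shift along the tool's x, y, z in m, then the turn, a rotation vector about the tool's x, y, z in degrees. In form: dx dy dz ax ay az; .... A call has 1 to 12 rows; each row shifts and turns the commanded pose from where the row before left it, along the tool's axes as they then stand; what a row does not reach is not made up. A row lasts 1/12 s, in which the tool goes at most 41.7 mm and 7.16 degrees, less where a joint would pass 70% of its speed; a pose out of reach is approached as far as the arm can. A call is refused whole if a number of a shift passes 0.0417 or a number of a turn 7.16, either way. A call with a gripper value outside its range is refused whole. OPENING is the opening, from 0 (shut) to 1 (fully open), set as the call begins (- or left out, the last holds). The fingers move at their own pace and stop on an object; FORCE is the grip in N (left out, the last holds). Time passes only in rows, so rows that do not move let the fingers close. It gives the time, the measured TCP pose, the force and the opening at its end, in the units of the state.
- robot.state(): the state, without advancing time (a new reading comes with each control period).
- capture(name): name is "side" or "top" or "wrist"; returns (picture, depth): 384x512x3 uint8, red, green, blue; 384x512 float32, mm along the optical axis (not along the pixel's ray), 0 where there is no reading.
- camera_params(name): a dict with "fov_y" (degrees; the focal length in pixels is half the picture's height over the tangent of half this angle, whatever the lens; pixels are square), "cx", "cy" (the principal point, pixels), "world_from_camera" (4x4, takes a point from camera to world coordinates). Camera axes: x right, y up, looking along -z (the intrinsics and any distortion apply to the point x, -y, -z); pixel columns grow to the right and rows downward; lengths in mm; the calibration is good to about 2 mm. A picture is of the moment at which its call begins: read the wrist's pose just before it. camera_params takes no time and is no camera call; for the wrist camera it gives the pose at the moment of the call.
- close_job(): hands the job in, once; it reports no verdict.
Trained networks look in the newest picture that a camera, given by its name, has taken for a name from the list of things; names that differ only in an ending like _2 or _b are one class to them, and where a whole thing is asked for, a point or a joint stands for the part that bears it (a point fixed in the world has none). Each returns a list of dicts, best first, with "score" (0 to 1); they miss things now and then, are a little off and sometimes report something else, mostly with a low value. They report only what shows in the picture. A call takes as long as a camera call. They do not tell look-alikes from the thing itself.
- silhouettes(camera, thing): "pixels" (384x512 bool, what is visible of it) and "rect" ([left, top, width, height] in pixels, round what is visible of it).
The state is a dict: "clock": time; "joint_positions": joint angles; "dq": joint speeds; "tau": joint torques, N m; "eef_pos": TCP position; "orientation": TCP orientation; "contact_force": force on the tool from outside, world axes, zero at the start; "wrist_torque": the same for the moment, N m; "grip_width": opening from 0.0 (shut) to 1.0 (fully open).
Only numpy, scipy, OpenCV 4.12 (cv2) and the standard library are available. Lean on these libraries where they do the work, as an engineer would, in place of code of your own. Each camera call takes 0.05 s, during which the arm holds its last target.

## Working session

There is one attempt and no reset: what is moved stays moved. The work goes in short steps, Python scripts to look and compute and a shell command to move; the robot and the scene stay as the last step left them, time stands still between calls to the robot, and variables do not carry over. Pictures are saved under pics/ and viewed, and the job is handed in when it is done.

```bash
ls; mkdir -p pics; python3 - <<'E'
from cell import robot,capture,camera_params
import cv2,numpy as np
s=robot.state();print(s, robot.finger_overhang)
for n in ["side","top","wrist"]:
    p,d=capture(n);cv2.imwrite(f"pics/{n}0.png",p[:,:,::-1]);np.savez(f"{n}0.npz",p=p,d=d,**{k:np.array(v) for k,v in camera_params(n).items()})
    print(n,camera_params(n))
E
```

```text
pics
{'clock': 0.0, 'joint_positions': array([ 1.0718055 ,  0.4118876 , -0.01276246,  1.5970513 ,  0.00557559,
        1.13428016, -0.08218808]), 'dq': array([-0.00024615,  0.00019423, -0.00119399, -0.00089469,  0.00121465,
        0.00041626,  0.00025677]), 'tau': array([-4.03766364e-05, -6.00631070e+01,  6.82363920e-01, -2.99408931e+01,
        1.39276270e-02,  1.06850118e-02, -5.82236126e-07]), 'eef_pos': array([ 260.9097684 , -567.69510996,  403.85726148]), 'orientation': array([ 3.14152209e+00,  1.58998010e-03, -1.13993306e+00]), 'contact_force': array([-0.23569185,  0.53354177, -0.51557398]), 'wrist_torque': array([ 0.0209495 , -0.05217001, -0.05563124]), 'grip_width': 1.0001402292339225} 173.4
side {'fov_y': 53.751931711304415, 'cx': 254.77338405699868, 'cy': 192.90698833333116, 'world_from_camera': array([[-9.71065068e-01,  1.47035031e-01, -1.88184304e-01,
         1.96181891e+02],
       [-2.38787437e-01, -6.09786374e-01,  7.55738803e-01,
         1.01469546e+03],
       [-3.63214589e-03,  7.78807600e-01,  6.27252366e-01,
         9.56338378e+02],
       [ 0.00000000e+00,  0
[... 257 characters left out ...]
 [-9.99963384e-01, -3.75149670e-05, -8.55741503e-03,
         4.49131910e+00],
       [-8.51985399e-03,  9.80565237e-02,  9.95144377e-01,
         1.18698421e+03],
       [ 0.00000000e+00,  0.00000000e+00,  0.00000000e+00,
         1.00000000e+00]])}
wrist {'fov_y': 63.15501800585287, 'cx': 253.40688727247638, 'cy': 188.24872224240627, 'world_from_camera': array([[ 4.17223891e-01,  8.67388664e-01,  2.71221551e-01,
         3.30611502e+02],
       [-9.08803492e-01,  3.98427523e-01,  1.23821327e-01,
        -5.35319897e+02],
       [-6.60914773e-04, -2.98148309e-01,  9.54519329e-01,
         3.73595079e+02],
       [ 0.00000000e+00,  0.00000000e+00,  0.00000000e+00,
         1.00000000e+00]])}
```

View pics/top0.png

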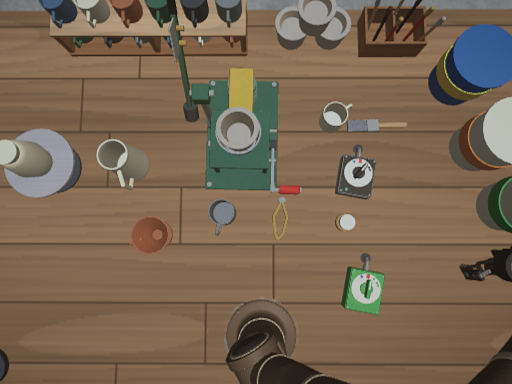

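View pics/side0.png

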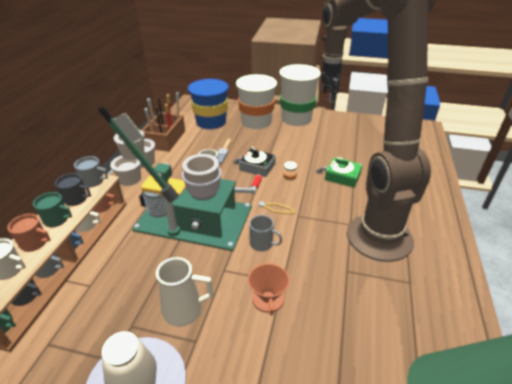

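View pics/wrist0.png

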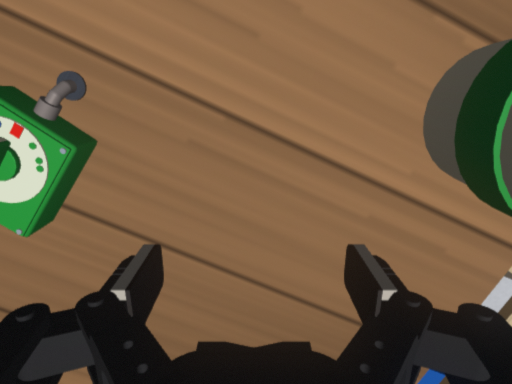

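Top view: grey station near (357,176), with the jar at (346,222) and brush at (378,125). The green decoy is at (365,290). The jigger is at (240,130) with its red handle at (289,190), and the calipers at (280,220) lie in front of it. I'll zoom in and measure.

```bash
cat > h.py <<'E'
import numpy as np,cv2
def load(n):
    z=np.load(n);return {k:z[k] for k in z.files}
def f(z): return 192/np.tan(np.radians(z['fov_y'])/2)
def ray(z,u,v):
    F=f(z);return np.array([(u-z['cx'])/F,-(v-z['cy'])/F,-1.])
def onplane(z,u,v,h):
    M=z['world_from_camera'];d=M[:3,:3]@ray(z,u,v);o=M[:3,3];return o+d*(h-o[2])/d[2]
def bydepth(z,u,v):
    M=z['world_from_camera'];return M[:3,:3]@(ray(z,u,v)*z['d'][int(v),int(u)])+M[:3,3]
def cloud(z):
    v,u=np.mgrid[0:384,0:512];F=f(z);d=z['d'];P=np.stack([(u-z['cx'])/F*d,-(v-z['cy'])/F*d,-d],-1)
    M=z['world_from_camera'];return P@M[:3,:3].T+M[:3,3]
def proj(z,P):
    M=np.linalg.inv(z['world_from_camera']);p=M[:3,:3]@np.array(P)+M[:3,3];F=f(z);return z['cx']+F*p[0]/-p[2], z['cy']-F*p[1]/-p[2]
E
python3 - <<'E'
from h import *
z=load('top0.npz');p=z['p'][:,:,::-1]
a=cv2.resize(p[140:245,265:395],None,fx=6,fy=6,interpolation=cv2.INTER_CUBIC)[:600]
cv2.imwrite('pics/zs.png',a[:600,:780])
cv2.imwrite('pics/zj.png',cv2.resize(p[60:210,170:310],None,fx=4,fy=4,interpolation=cv2.INTER_CUBIC))
P=cloud(z)
for n,(u,v) in dict(dial=(364,166),base1=(215,180),base2=(272,85),handle=(291,190),rim=(240,109)).items(): print(n,P[v,u].round(),z['d'][v,u])
# red handle pixels
hsv=cv2.cvtColor(z['p'],cv2.COLOR_RGB2HSV)
m=((hsv[...,0]<6)|(hsv[...,0]>174))&(hsv[...,1]>170)&(hsv[...,2]>90)
m[:, :250]=0;m[:,400:]=0;m[:140]=0;m[240:]=0
n,l,st,c=cv2.connectedComponentsWithStats(m.astype(np.uint8))
for i in range(1,n):
    if st[i][4]>3: print(st[i],c[i],np.median(P[l==i],0).round(1), P[l==i].min(0).round(),P[l==i].max(0).round())
E
```

```text
dial [ 541. -325.   88.] 1111.144
base1 [506. 154.  18.] 1180.8009
base2 [836. -38.  19.] 1210.5491
handle [462. -92. 111.] 1081.9252
rim [666.  58. 259.] 955.7233
[279 186  21   8 139] [289.47482014 189.61151079] [462.  -89.  108.2] [ 453. -117.   99.] [475. -55. 115.]
```

View pics/zs.png

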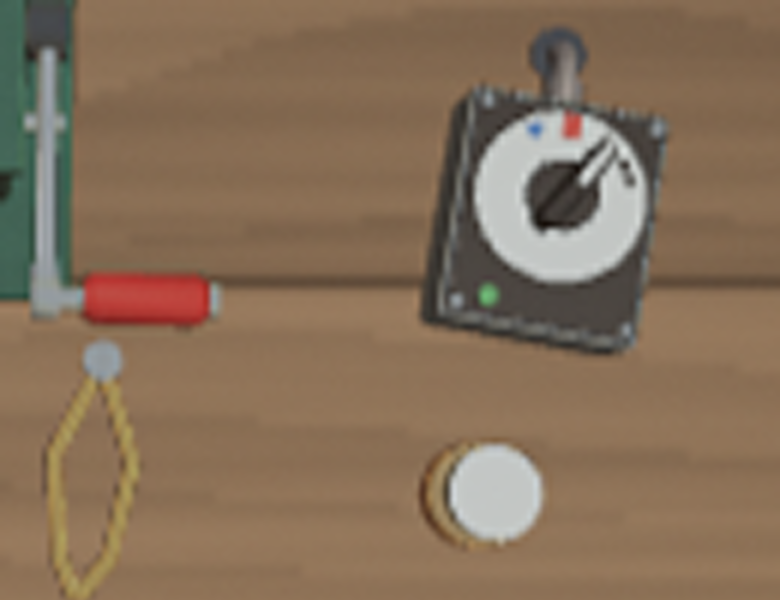

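View pics/zj.png

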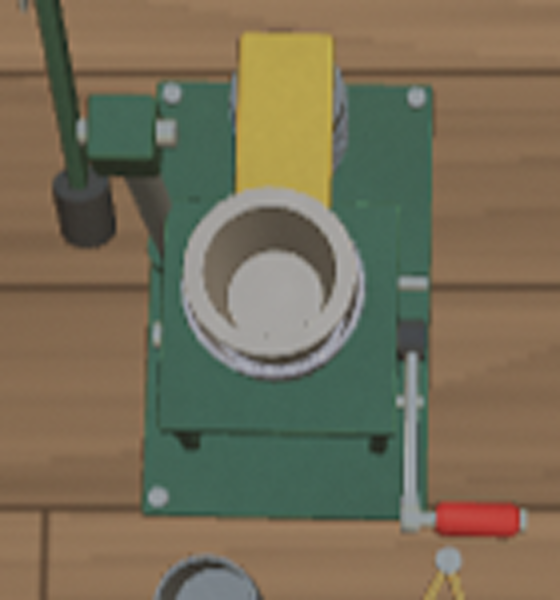

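```bash
python3 - <<'E'
from h import *
z=load('top0.npz')
J=lambda u,v,h:onplane(z,170+(u-1.5)/4,60+(v-1.5)/4,h)[:2]
S=lambda u,v,h:onplane(z,265+(u-2.5)/6,140+(v-2.5)/6,h)[:2]
a=[J(163,83,18),J(433,85,18),J(145,515,18),J(428,518,18)]
print(np.round(a,1))
b=[J(172,93,22),J(416,97,22),J(157,496,22)];print(np.round(b,1))
for p,q in ((a[2],a[0]),(a[3],a[1])): d=q-p;print('yaw',np.degrees(np.arctan2(d[1],d[0])),np.hypot(*d))
d=a[0]-a[1];print('yawy',np.degrees(np.arctan2(-d[0],d[1])),np.hypot(*d));d=a[2]-a[3];print('yawy',np.degrees(np.arctan2(-d[0],d[1])),np.hypot(*d))
print('rim',J(272,272,257))
print('handle ends',S(85,298,96),S(210,300,96))
print('arm',S(46,60,85),S(45,295,96))
# dial
c=S(560,196,55);r=S(572,125,55);print('dial',c,'red',r,np.degrees(np.arctan2(*(r-c)[::-1])),np.hypot(*(r-c)))
print('bar ends',S(541,222,91),S(613,143,91))
bx=[S(475,90,55),S(665,120,55),S(440,318,55),S(630,348,55)];print(np.round(bx,1),np.mean(bx,0))
for i,j in((2,0),(3,1)):
  d=bx[j]-bx[i];print(np.degrees(np.arctan2(d[1],d[0])),np.hypot(*d))
print('jar',S(495,493,65),'cal',S(100,360,5),S(80,595,5))
P=cloud(z);m=(P[...,2]>54)&(P[...,2]<120)&(abs(P[...,0]-530)<110)&(abs(P[...,1]+325)<80)
E
```

```text
[[853.6 174.6]
 [851.1 -58.3]
 [478.1 184.6]
 [475.5 -52.2]]
[[842.8 166.2]
 [838.7 -43.4]
 [493.6 174.1]]
yaw -1.5161946354057843 375.5774058872072
yaw -0.9295324659958805 375.5940704290675
yawy -0.6095304889812806 232.91700952752853
yawy -0.6235250133126329 236.76229347354402
rim [614.95998679  64.14339731]
handle ends [465.93005049 -55.03399125] [ 464.87115111 -119.92016982]
arm [594.44319637 -35.61893928] [467.50434462 -34.25826436]
dial [ 526.23879398 -314.30588821] red [ 565.2002887  -321.86584024] -10.981017102946483 39.6881713511257
bar ends [ 506.48486569 -293.87895121] [ 548.34918461 -332.68111945]
[[ 584.6 -269.8]
 [ 567.9 -372.3]
 [ 459.9 -248.1]
 [ 443.7 -349.5]] [ 514.00964242 -309.92363863]
-9.877499209786352 126.54577356495068
-10.370132357128156 126.28901913475322
jar [ 365.73262899 -272.85999765] cal [441.60880422 -68.22824443] [310.5986401  -56.33498872]
```

Measurements from the picture:

| Item | Value |
|---|---|
| Selector axis | about (526.5, −313) |
| Bar yaw | about −43° |
| Box yaw | about −10°, so the selector is at slow (about 0.56) |
| Jigger | about (615, 63.5), yaw about −0.9° |
| Handle | about (465, −89, 96) |

First I'll turn the jaws across the bar, then move to hover over it.

```bash
python3 -m pendant '0 0 0 0 0 -7.03;0 0 0 0 0 -7.03;0 0 0 0 0 -7.03;0 0 0 0 0 -7.03;0 0 0 0 0 -7.03;0 0 0 0 0 -7.03;0 0 0 0 0 -7.03;0 0 0 0 0 -7.03;0 0 0 0 0 -7.03;0 0 0 0 0 -7.03;0 0 0 0 0 -7.03;0 0 0 0 0 -7.03' 1 40
python3 -m pendant '0 0 0 0 0 -7.03;0 0 0 0 0 -7.03;0 0 0 0 0 -7.03;0 0 0 0 0 -7.03;0 0 0 0 0 0;0.0367 0.0022 0.0064 0 0 0;0.0367 0.0022 0.0064 0 0 0;0.0367 0.0022 0.0064 0 0 0;0.0367 0.0022 0.0064 0 0 0;0.0367 0.0022 0.0064 0 0 0'
```

```text
clock: 1.15
eef_pos: [260.9, -567.9, 404.3]
orientation: [-3.141, 0.0, 0.338]
contact_force: [-0.3, -0.1, -1.3]
grip_width: 1.001
clock: 1.98
eef_pos: [394.6, -439.6, 372.4]
orientation: [-3.142, 0.0, 0.818]
contact_force: [0.8, -0.5, -0.2]
grip_width: 0.999
```

```bash
python3 -m pendant '0.0367 0.0022 0.0064 0 0 0;0.0367 0.0022 0.0064 0 0 0;0.0367 0.0022 0.0064 0 0 0;0.0367 0.0022 0.0064 0 0 0;0.030 0.0022 0.0064 0 0 0;0 0 0 0 0 0;0 0 0 0 0 0'
python3 - <<'E'
from cell import robot,capture,camera_params
import cv2,numpy as np
n="wrist";c=camera_params(n);p,d=capture(n);cv2.imwrite(f"pics/w1.png",p[:,:,::-1]);np.savez("w1.npz",p=p,d=d,**{k:np.array(v) for k,v in c.items()})
s=robot.state();print(s['eef_pos'],s['orientation'])
E
```

```text
clock: 2.57
eef_pos: [523.4, -316.5, 340.0]
orientation: [-3.14, -0.001, 0.824]
contact_force: [-0.6, -0.3, 0.2]
grip_width: 1.002
[ 522.24734626 -318.31130227  340.26104747] [-3.14082535e+00  5.66374157e-04  8.21613415e-01]
```

View pics/w1.png

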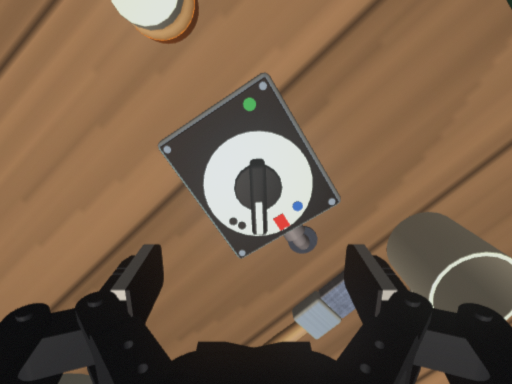

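```bash
python3 - <<'E'
from h import *
z=load('w1.npz')
p=z['p'][:,:,::-1]
cv2.imwrite('pics/w1z.png',cv2.resize(p[120:264,155:345],None,fx=4,fy=4,interpolation=cv2.INTER_CUBIC))
hsv=cv2.cvtColor(z['p'],cv2.COLOR_RGB2HSV)
def cc(m):
    m=m.copy();k=np.zeros_like(m);k[130:245,200:315]=1;m&=k
    n,l,st,c=cv2.connectedComponentsWithStats(m.astype(np.uint8));i=1+st[1:,4].argmax();return c[i],st[i]
r,_=cc((hsv[...,1]>150)&((hsv[...,0]<8)|(hsv[...,0]>172)));b,_=cc((hsv[...,1]>100)&(hsv[...,0]>100)&(hsv[...,0]<130))
w=(hsv[...,1]<40)&(hsv[...,2]>170);k=np.zeros_like(w);k[125:245,195:320]=1;w&=k
cn=max(cv2.findContours(w.astype(np.uint8),cv2.RETR_EXTERNAL,cv2.CHAIN_APPROX_NONE)[0],key=len)
e=cv2.fitEllipse(cv2.convexHull(cn));print('ell',e)
c=onplane(z,*e[0],55);R=onplane(z,*r,55);B=onplane(z,*b,55)
print('dial',c,'red',R,np.degrees(np.arctan2(*(R-c)[1::-1])),np.hypot(*(R-c)[:2]),'blue',np.degrees(np.arctan2(*(B-c)[1::-1])))
P=cloud(z);m=(P[...,2]>83)&(P[...,2]<98)&(np.hypot(P[...,0]-526,P[...,1]+313)<45)
q=P[m];print(len(q),q.mean(0));u,s,v=np.linalg.svd(q[:,:2]-q[:,:2].mean(0));print(np.degrees(np.arctan2(v[0][1],v[0][0])))
t=(q[:,:2]-q[:,:2].mean(0))@v.T;print(np.percentile(t,[1,99],axis=0), np.median(q[:,2]))
mid=q[:,:2].mean(0)+((t.min(0)+t.max(0))/2)@v;print('mid',mid)
print(proj(z,(526.5,-313,91)))
E
```

```text
ell ((257.5950012207031, 183.028564453125), (104.12374114990234, 108.33760833740234), 86.09073638916016)
dial [ 525.25447086 -312.16445869   55.        ] red [ 565.54065586 -320.85896873   55.        ] -12.178705372995886 41.21372595491934 blue 16.33706993242275
1129 [ 526.1645535  -313.02328966   91.06550004]
-40.60667850483525
[[-25.35241154  -5.82395769]
 [ 28.22600081   5.88625231]] 91.2303949693212
mid [ 527.47300295 -314.13808622]
(np.float64(258.55831180761504), np.float64(198.63562534260612))
```

View pics/w1z.png

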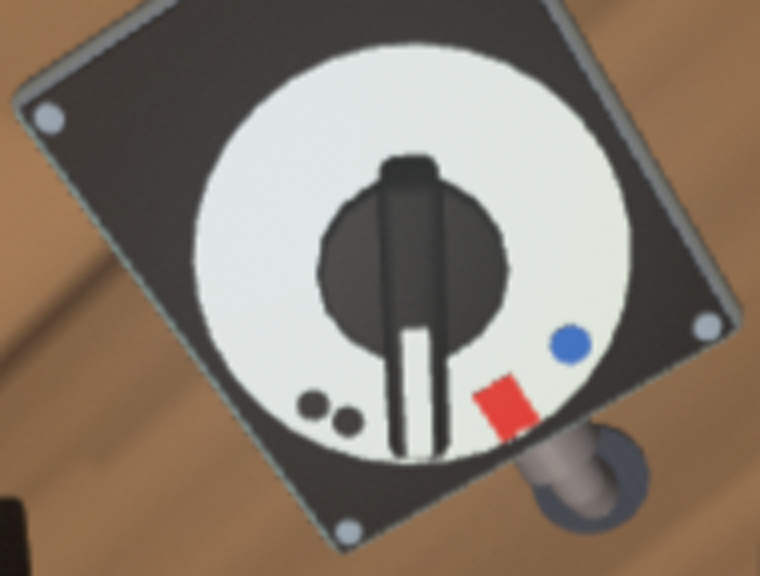

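The bar stands at slow (two dots are visible and the one dot is hidden). The axis is at (526.3, −313), so I'm correcting, descending and gripping.

```bash
python3 -m pendant '0.007 0 0 0 0 -1;0 0 0.0243 0 0 0;0 0 0.0243 0 0 0;0 0 0.0243 0 0 0;0 0 0.0243 0 0 0;0 0 0 0 0 0;0 0 0 0 0 0' 1 40
python3 -m pendant '0 0 0 0 0 0;0 0 0 0 0 0;0 0 0 0 0 0;0 0 0 0 0 0;0 0 0 0 0 0;0 0 0 0 0 0;0 0 0 0 0 0;0 0 0 0 0 0' 0 40
```

```text
clock: 3.2
eef_pos: [526.0, -314.4, 242.9]
orientation: [-3.139, 0.001, 0.839]
contact_force: [-0.5, -0.4, 0.4]
grip_width: 0.999
clock: 3.87
eef_pos: [526.6, -314.0, 244.2]
orientation: [3.141, 0.001, 0.84]
contact_force: [-3.1, -0.3, 5.7]
grip_width: 0.13
```

```bash
python3 -m pendant '0 0 0 0 0 -3.9;0 0 0 0 0 -3.9;0 0 0 0 0 -3.9;0 0 0 0 0 -3.9;0 0 0 0 0 -3.9;0 0 0 0 0 -3.9;0 0 0 0 0 -3.9;0 0 0 0 0 -3.9;0 0 0 0 0 0;0 0 0 0 0 0;0 0 0 0 0 0'
```

```text
clock: 4.78
eef_pos: [526.7, -313.8, 244.2]
orientation: [3.142, 0.001, 1.385]
contact_force: [-3.1, 0.2, 6.7]
grip_width: 0.133
```

```bash
python3 -m pendant '0 0 0 0 0 0;0 0 0 0 0 0;0 0 0 0 0 0;0 0 0 0 0 0;0 0 -0.025 0 0 0;0 0 -0.025 0 0 0;0 0 -0.025 0 0 0;0 0 -0.025 0 0 0;0 0 -0.025 0 0 0;0 0 0 0 0 0' 1 40
python3 - <<'E'
from cell import robot,capture,camera_params
import cv2,numpy as np
n="wrist";c=camera_params(n);p,d=capture(n);cv2.imwrite(f"pics/w2.png",p[:,:,::-1]);np.savez("w2.npz",p=p,d=d,**{k:np.array(v) for k,v in c.items()})
s=robot.state();print(s['eef_pos'],s['orientation'])
from h import *
z=load('w2.npz');P=cloud(z);m=(P[...,2]>83)&(P[...,2]<98)&(np.hypot(P[...,0]-526,P[...,1]+313)<45)
q=P[m];u,s,v=np.linalg.svd(q[:,:2]-q[:,:2].mean(0));print(len(q),np.degrees(np.arctan2(v[0][1],v[0][0])))
E
```

```text
clock: 5.62
eef_pos: [528.2, -313.5, 373.7]
orientation: [3.134, 0.002, 1.385]
contact_force: [0.9, 0.0, 1.0]
grip_width: 1.002
[ 527.67560194 -313.48107485  371.34695852] [3.13678833e+00 1.75410521e-03 1.38512881e+00]
886 -10.607453759647651
```

View pics/w2.png

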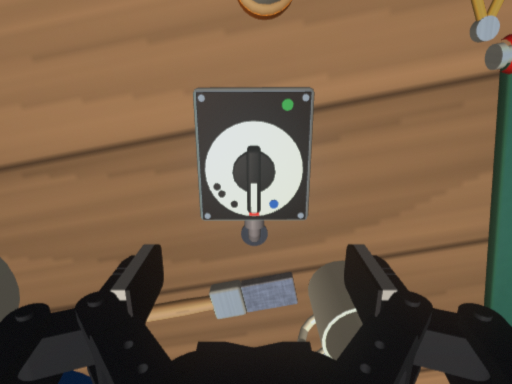

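The selector points at the red mark: bar −10.6°, against −10 to −12° for the mark. Next I turn the jaws along machine x and move over the lever handle.

```bash
python3 -m pendant '0 0 0 0 0 6.7;0 0 0 0 0 6.7;0 0 0 0 0 6.7;0 0 0 0 0 6.7;0 0 0 0 0 6.7;0 0 0 0 0 6.7;0 0 0 0 0 6.7;0 0 0 0 0 6.7;0 0 0 0 0 6.7;0 0 0 0 0 6.7;0 0 0 0 0 6.7;0 0 0 0 0 6.7' 1 40
python3 -m pendant '0 0 0 0 0 0;-0.0109 -0.0367 0 0 0 0;-0.0109 -0.0367 0 0 0 0;-0.0109 -0.0367 0 0 0 0;-0.0109 -0.0367 0 0 0 0;-0.0109 -0.0367 0 0 0 0;-0.0109 -0.0367 0 0 0 0;0 0 0 0 0 0;0 0 0 0 0 0'
python3 - <<'E'
from cell import robot,capture,camera_params
import cv2,numpy as np
n="wrist";c=camera_params(n);p,d=capture(n);cv2.imwrite(f"pics/w3.png",p[:,:,::-1]);np.savez("w3.npz",p=p,d=d,**{k:np.array(v) for k,v in c.items()})
s=robot.state();print(s['eef_pos'],s['orientation'])
from h import *
z=load('w3.npz');P=cloud(z)
hsv=cv2.cvtColor(p,cv2.COLOR_RGB2HSV);m=((hsv[...,0]<6)|(hsv[...,0]>174))&(hsv[...,1]>150)&(hsv[...,2]>80)&(P[...,2]>75)
q=P[m];print(len(q));lo,hi=np.percentile(q,[1,99],axis=0);print(lo,hi,(lo+hi)/2)
t=q[q[:,2]>hi[2]-5];print(t.mean(0));u,s,v=np.linalg.svd(q[:,:2]-q[:,:2].mean(0));print(np.degrees(np.arctan2(v[0][1],v[0][0])))
E
```

```text
clock: 6.67
eef_pos: [526.6, -313.4, 367.1]
orientation: [-3.141, 0.002, -0.024]
contact_force: [-0.7, 0.4, -0.3]
grip_width: 1.004
clock: 7.42
eef_pos: [465.0, -90.1, 368.3]
orientation: [3.141, 0.0, -0.01]
contact_force: [0.8, -1.1, 0.7]
grip_width: 0.999
[465.32252047 -91.81790072 368.31050374] [ 3.14097601e+00  1.63443591e-04 -1.33832683e-02]
2613
[ 452.36741692 -115.82510695   97.18760351] [478.85332134 -53.81490117 110.47096611] [465.61036913 -84.82000406 103.82928481]
[465.34885597 -83.64638636 109.0328793 ]
-91.60702217896079
```

View pics/w3.png

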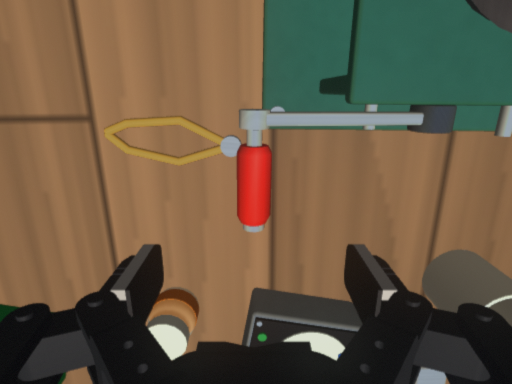

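Handle at (465.5, −87, 96) and the jaws are aligned with it. Descend and grip.

```bash
python3 -m pendant '0 0 0.039 0 0 0;0 0 0.039 0 0 0;0 0 0.039 0 0 0;0 0 0 0 0 0;0 0 0 0 0 0' 1 60
python3 -m pendant '0 0 0 0 0 0;0 0 0 0 0 0;0 0 0 0 0 0;0 0 0 0 0 0;0 0 0 0 0 0;0 0 0 0 0 0;0 0 0 0 0 0' 0 60
```

```text
clock: 7.88
eef_pos: [465.0, -93.1, 250.1]
orientation: [-3.141, 0.005, -0.018]
contact_force: [0.5, 0.1, 0.8]
grip_width: 0.999
clock: 8.47
eef_pos: [465.0, -92.4, 252.0]
orientation: [3.141, 0.001, -0.018]
contact_force: [-5.1, -0.2, 6.8]
grip_width: 0.302
```

```bash
python3 -m pendant '0.0034 0 -0.0127 0 0 0;0.0034 0 -0.0127 0 0 0;0.0055 0 -0.0118 0 0 0;0.0055 0 -0.0118 0 0 0;0.0075 0 -0.0107 0 0 0;0.0075 0 -0.0107 0 0 0;0 0 0 0 0 0;0 0 0 0 0 0'
python3 - <<'E'
from cell import capture
import cv2
p,d=capture("side");cv2.imwrite("pics/s4.png",cv2.resize(p[100:260,120:330],None,fx=3.5,fy=3.5,interpolation=cv2.INTER_CUBIC)[:,:,::-1])
E
```

```text
clock: 9.13
eef_pos: [497.0, -93.1, 321.9]
orientation: [3.141, 0.004, -0.018]
contact_force: [-8.0, -1.0, 3.2]
grip_width: 0.308
```

View pics/s4.png

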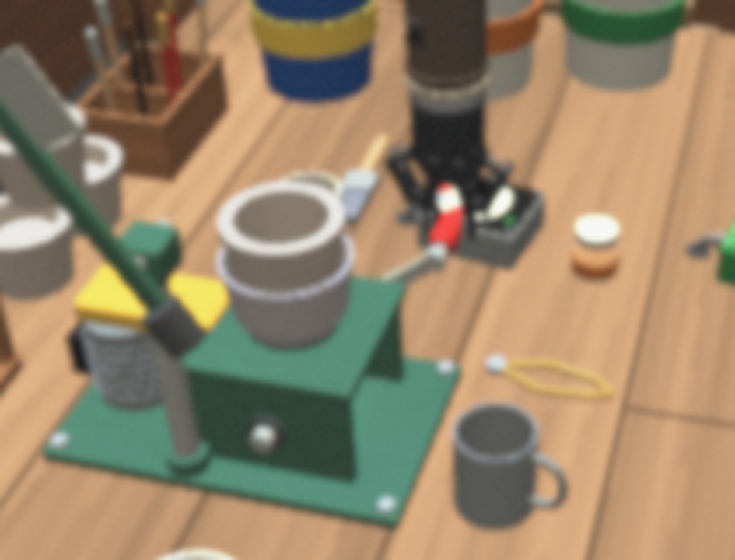

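The lever is rising with the handle between the fingers, and the mould is clear. I'll continue the arc, slowing near the top.

```bash
python3 -m pendant '0.0093 0 -0.0092 0 0 0;0.0093 0 -0.0092 0 0 0;0.0107 0 -0.0075 0 0 0;0.0107 0 -0.0075 0 0 0;0.0118 0 -0.0056 0 0 0;0.0118 0 -0.0056 0 0 0;0.0085 0 -0.0023 0 0 0;0.0085 0 -0.0023 0 0 0;0.0085 0 -0.0022 0 0 0;0 0 0 0 0 0'
python3 -m pendant '0.0065 0 -0.0006 0 0 0;0.0065 0 -0.0006 0 0 0;0.0065 0 -0.0006 0 0 0;0.0065 0 -0.0005 0 0 0;0 0 0 0 0 0;0 0 0 0 0 0;0 0 0 0 0 0;0 0 0 0 0 0;0 0 0 0 0 0;0 0 0 0 0 0'
python3 - <<'E'
from cell import capture,camera_params
import cv2,numpy as np
for n in ["side","top"]:
    p,d=capture(n);np.savez(f"{n}5.npz",p=p,d=d,**{k:np.array(v) for k,v in camera_params(n).items()})
    q=p[100:260,120:330] if n=="side" else p[60:260,180:400]
    cv2.imwrite(f"pics/{n}5.png",cv2.resize(q,None,fx=3,fy=3,interpolation=cv2.INTER_CUBIC)[:,:,::-1])
from h import *
# mould rim height change
for n in ["side","top"]:
    a=cloud(load(n+'0.npz'));b=cloud(load(n+'5.npz'))
    for P in(a,b):
        m=(np.hypot(P[...,0]-615,P[...,1]-63.5)<62)&(P[...,2]>235)&(P[...,2]<300);print(n,m.sum(),np.percentile(P[m][:,2],[50,90,97]).round(1))
E
```

```text
clock: 10.02
eef_pos: [588.1, -94.8, 375.1]
orientation: [3.14, -0.001, -0.019]
contact_force: [-5.0, -0.6, 13.1]
grip_width: 0.304
clock: 10.85
eef_pos: [613.7, -95.3, 377.3]
orientation: [3.14, -0.003, -0.019]
contact_force: [-0.6, -1.2, 8.4]
grip_width: 0.306
side 574 [254.1 259.  260. ]
side 774 [262.7 273.7 275. ]
top 779 [257.3 259.9 260.8]
top 925 [271.7 274.5 275.6]
```

View pics/side5.png

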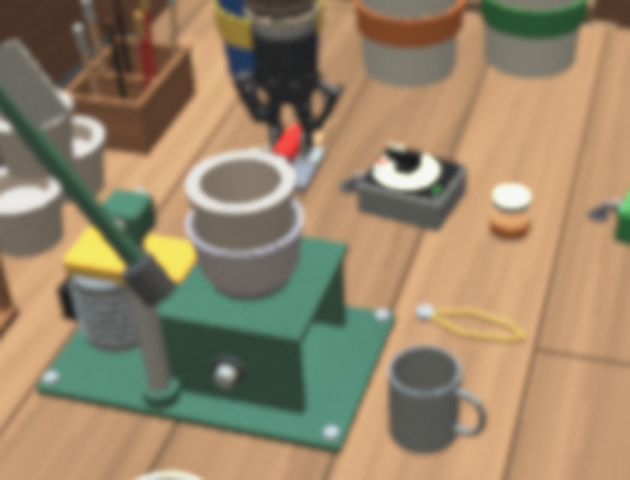

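View pics/top5.png

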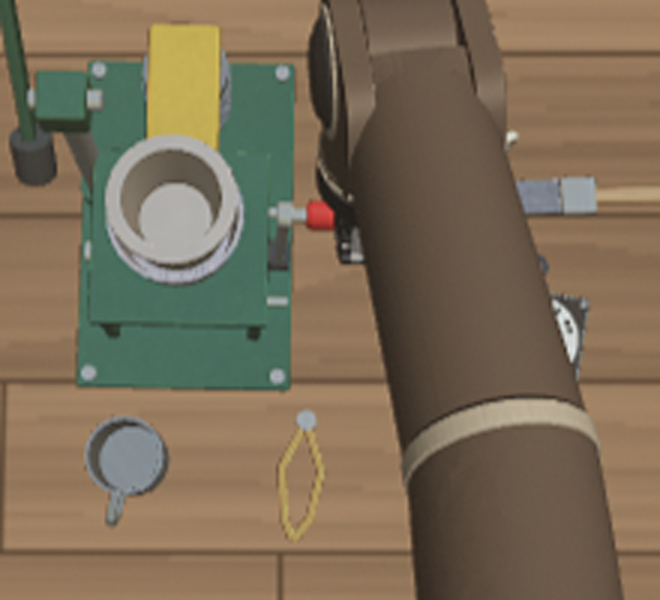

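```bash
python3 - <<'E'
from h import *
z=load('top5.npz')
S=lambda u,v,h:onplane(z,180+(u-1)/3,60+(v-1)/3,h)
print('handle',S(318,214,220),'armend',S(290,213,220),'dbl depth',bydepth(z,180+318/3,60+214/3),'pivot block mid/feet',S(280,250,80))
z0=load('top0.npz')
from cell import robot,silhouettes
s=robot.state();print(s['clock'],s['eef_pos'],s['contact_force'],s['grip_width'])
E
```

```text
handle [616.05529597 -68.57066566 220.        ] armend [617.05732689 -42.36761512 220.        ] dbl depth [609.95465695 -68.12964506 237.90085957] pivot block mid/feet [617.09370308 -38.28070001  80.        ]
10.95 [613.66618439 -95.28497722 377.27773117] [-2.57957494 -1.16916047  8.7302209 ] 0.30964880062311695
```

```bash
python3 -m pendant '0 0 0 0 0 0;0 0 0 0 0 0;0 0 0 0 0 0;0 0 0 0 0 0;0 0 0 0 0 0;0 0 0 0 0 0'; python3 -c "
from cell import close_job;print(close_job())"
```

```text
clock: 11.45
eef_pos: [613.7, -95.3, 377.3]
orientation: [3.14, -0.003, -0.019]
contact_force: [-3.4, -1.6, 8.0]
grip_width: 0.305
the job is handed in; nothing more can be done
None
```

I switched the drive off, then raised the lift lever to straight up, and handed in at about 11.5 s with the gripper still holding it. `close_job()` gives no verdict, so what follows is my own checks.

- **Selector:** I turned it from slow to the red mark and released it. In the wrist picture afterwards the bar stood at −10.6°, against about −10 to −12° for the mark. I did not touch it again.
- **Lever:** The handle is held at 60 N. The tool is at x = 613.7 mm, and straight up is about 612.6 mm. The top picture puts the handle at about 616 mm; a depth reading beside it gave 610 mm. Each is within about 0.03 rad of upright. The tool position did not change over the last half second.
- **Mould:** Its rim rose about 14.5 to 15 mm and it looks upright. The arm and gripper look clear of it in the last pictures.
- **Bystanders:** The grey mug, calipers and jar look unmoved in the last pictures. The arm hides part of the brush, and I did not measure any of them or check the white mug, pitcher or dripper.

A steady upward force of about 8 N remains on the tool. That fits the handle being held about 2 mm off the ideal arc, and it is well below the limits.

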